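Meter three nuts from the tipping chute

TASK

Put the aluminium tray flat on the bench under the spout of the full nut chute and let go of it. Then press the chute's side lever slowly until the first nut slides, and hold and ease it on so that the nuts come one at a time, until exactly three have dropped into the tray; let the chute back to rest with the other two nuts still in it, leaving the tray under the spout. Do not touch the nuts, and leave everything else on the bench where it is.

Things in the scene. Friction and masses are not known exactly. Their poses are not given: they have to be found in the camera images.
- chute (a joint): tilt of the chute on its axle, rad: 0 = rest (its stop), growing as the spout goes down, 0.95 at the far stop. Gravity and a light spring bring it back when the lever is let go; pressing the lever takes about 3 to 10 N. The first nut slides at about 0.4 to 0.6 rad, depending on the friction, each next one after 0.08 rad more (nut 3 at 0.55 to 0.75 rad).
- hinge (a point): middle of the chute's axle, 115 mm above the bench, on the fixed grey stand. Axes: z up, x runs back along the chute (it pours towards -x), y along the axle; they do not turn with the chute. Base plate 10 mm thick, x = -20 to +130, y = -137 to +93 mm; three upright bearing plates 34 mm wide, 125 mm high, at x = 0 and y = -98, -34, +34 mm.
- spout (a point): middle of the spout edge of the chute's floor, at rest 60 mm ahead (-x) of and 6 mm above the axle; it turns with the chute; axes at rest as hinge. The chute is an open steel channel, 46 mm wide, 198 mm long, walls 22 mm, closed behind; nut 1 lies 27 mm behind the edge. Its floor is arched (radius 450 mm), falling 9 degrees to the spout at the edge and 16 degrees backward at the back wall.
- pad (a point): middle of the top of the black rubber tread (44 x 40 mm, leaning back 22 degrees at rest, low ridge on its front edge) on the side lever, fixed to the chute. At rest 89 mm ahead (-x) of, 130 mm to the -y side of and 46 mm above the axle, by the axes of hinge; it turns about the axle with the chute (0.8 rad: 78 mm lower). A 10 mm bar joins axle and tread.
- catch (a point): point on the bench (z = 0) under the spout, 85 mm ahead (-x) of the axle: the best place for the middle of the tray, its length along the chute. Nuts land 60 to 85 mm ahead of the axle. The spout's underside is 115 mm above the bench at rest, 70 mm when tipped by 0.8 rad. The bench is clear from 20 mm ahead of the axle forward.
- tray: loose open aluminium tray, 130 (x) x 64 (y) x 36 mm high, walls 3 mm, 0.14 to 0.28 kg; origin at the middle of its underside, z up.
- nut1: bare steel hexagon nut number 1 counted from the spout when the work begins, 32 x 34 x 16 mm, about 60 g, lying flat in the chute, 36 mm from its neighbours (five in all, in single file, the last one not listed); origin at the middle of its underside (as it lies at first).
- nut2: bare steel hexagon nut number 2 counted from the spout when the work begins, 32 x 34 x 16 mm, about 60 g, lying flat in the chute, 36 mm from its neighbours (five in all, in single file, the last one not listed); origin at the middle of its underside (as it lies at first).
- nut3: bare steel hexagon nut number 3 counted from the spout when the work begins, 32 x 34 x 16 mm, about 60 g, lying flat in the chute, 36 mm from its neighbours (five in all, in single file, the last one not listed); origin at the middle of its underside (as it lies at first).
- nut4: bare steel hexagon nut number 4 counted from the spout when the work begins, 32 x 34 x 16 mm, about 60 g, lying flat in the chute, 36 mm from its neighbours (five in all, in single file, the last one not listed); origin at the middle of its underside (as it lies at first).
- orange_pot: orange pot with lid, 92 mm across, 58 mm high; a bystander, origin under its centre
- beaker: grey beaker with a white lid, 65 mm across, 95 mm high; a bystander, origin under its centre
- thinner: slim bottle, 61 mm across, 214 mm high; a bystander, origin under its centre

How it is judged:
By the outcome, as a careful person would: the job done as asked, in the order asked, and still so for the second after the job is handed in, with the robot touching nothing.
It also fails if it takes over 72 s, if anything falls off the work surface, if the arm or the gripper's body presses on something with over 40 N, if the wrist force passes 120 N, or if a joint passes its speed limit or range.

ROBOT

A 7-joint arm with a two-finger parallel gripper is mounted at the origin on a cart in front of the work surface, level with it; the furniture and walls round the work are solid. World frame = base frame: x ahead of the robot, y to its left, z up, the work surface at z = 0. Lengths are in m, angles in rad, forces in N, time in s.
With the tool pointing down it reaches from about 0.425 to 0.825 m from the base axis. Payload 3.6 kg.
Tool frame: the origin (TCP) lies at the very end of the fingers, on their centre line; the grasp point (between the pads) lies 19 mm behind it; z points along the fingers, y is the direction in which the jaws open and shut (so a half turn about z gives the same grasp; the last joint's range is limited). The gripper opens to 93 mm and grips with 3 to 60 N. Pads are 15 mm wide; open, the fingers measure 128 mm over their backs; the gripper's body (75 mm by 188 mm) begins 65 mm behind the grasp point.
Start: joints at [-1.24, 0.615, -0.013, 1.423, 0.008, 1.103, -0.04], TCP at [0.228, 0.609, 0.219] pointing down, gripper open.
Joint ranges: [-3.12, 3.12], [-0.3, 2.06], [-1.34, 1.32], [0.26, 2.42], [-1.36, 4.5], [0.01, 1.98], [-2.84, 2.84]. Speed limits (rad/s): [2.79, 2.79, 3.14, 3.14, 3.14, 3.14, 3.14].

INTERFACE

Orientations are given as a unit quaternion [x, y, z, w].
In Python, from plant import robot, cams, ticket gives the robot as it stands.
- The arm moves only by the shell command python3 -m crank 'ROWS'. ROWS is JSON, a list of rows, each an object with "travel": the shift along the world's x, y, z in units of 25 mm (1.0 is 25 mm), a list of three; "turn": the turn, a rotation vector about the world's x, y, z in units of 8 degrees (1.0 is 8 degrees), a list of three; "jaw": the closure, from 0 (fully open) to 1 (shut). A call has 1 to 10 rows; each row shifts and turns the commanded pose from where the row before left it; what a row does not reach is not made up. A row lasts 1/10 s, in which the tool goes at most 50 mm and 8.59 degrees, less where a joint would pass 70% of its speed; a pose out of reach is approached as far as the arm can. A call is refused whole if a number of a shift passes 1 or a number of a turn 1, either way. A call with a gripper value outside its range is refused whole. The fingers move at their own pace and stop on an object; the grip force is fixed at half the most. Time passes only in rows, so rows that do not move let the fingers close. It gives the time, the measured TCP pose, the force and the opening at its end, in the units of the state.
- robot.observe(): the state, without advancing time (a new reading comes with each control period).
- cams.grab_frame(name): name is "side" or "top"; returns the picture (480x640x3 uint8, blue, green, red); there is no depth.
- cams.camera_model(name): a dict with "fx", "fy", "cx", "cy" (pixels), "D" ([k1, k2, p1, p2, k3] as OpenCV has them; the pictures are not rectified), "world_from_camera" (4x4, takes a point from camera to world coordinates). Camera axes: x right, y up, looking along -z (the intrinsics and any distortion apply to the point x, -y, -z); pixel columns grow to the right and rows downward; lengths in m; the calibration is good to about 2 mm. A picture is of the moment at which its call begins. camera_model takes no time and is no camera call.
- ticket.sign_off(): hands the job in, once; it reports no verdict.
Trained networks look in the newest picture that a camera, given by its name, has taken for a name from the list of things; names that differ only in an ending like _2 or _b are one class to them, and where a whole thing is asked for, a point or a joint stands for the part that bears it (a point fixed in the world has none). Each returns a list of dicts, best first, with "score" (0 to 1); they miss things now and then, are a little off and sometimes report something else, mostly with a low value. They report only what shows in the picture. A call takes as long as a camera call.
- cams.boxes_of(camera, label): "xy" ([column, row] in pixels, amid what is visible of it).
- cams.outline_of(camera, label): "mask" (480x640 bool, what is visible of it) and "xy" ([column, row] in pixels, amid what is visible of it).
The state is a dict: "t": time; "q": joint angles; "joint_vel": joint speeds; "tau": joint torques, N m; "tool_pos": TCP position; "tool_rot": TCP orientation; "ft_force": force on the tool from outside, world axes, zero at the start; "wrist_torque": the same for the moment, N m; "width": opening from 0.0 (shut) to 1.0 (fully open).
Only numpy, scipy, OpenCV 4.12 (cv2) and the standard library are available. Lean on these libraries where they do the work, as an engineer would, in place of code of your own. Each camera call takes 0.05 s, during which the arm holds its last target.

## Working session

There is one attempt and no reset: what is moved stays moved. The work goes in short steps, Python scripts to look and compute and a shell command to move; the robot and the scene stay as the last step left them, time stands still between calls to the robot, and variables do not carry over. Pictures are saved under pics/ and viewed, and the job is handed in when it is done.

```bash
ls; mkdir -p pics; python3 - <<'E'
from plant import robot,cams,ticket
import cv2
print(robot.observe())
for n in("side","top"):
    cv2.imwrite(f"pics/{n}0.png",cams.grab_frame(n)); print(n,cams.camera_model(n))
    for l in ["tray","chute","hinge","spout","pad","nut1","orange_pot","beaker","thinner"]:
        print(l,[(round(d["score"],2),[round(float(v)) for v in d["xy"]]) for d in cams.boxes_of(n,l)][:5])
E
```

```text
pics
{'t': 0.0, 'q': array([-1.23953844,  0.61592511, -0.01259517,  1.42489765,  0.00813016,
        1.10336492, -0.0403918 ]), 'joint_vel': array([-1.75873937e-04, -1.24468553e-03, -7.02625821e-04,  1.66875044e-04,
        8.64252483e-04,  1.19015646e-03,  6.69592496e-05]), 'tau': array([-2.05456668e-04, -4.58942735e+01,  2.08847662e-01, -1.65742975e+01,
       -6.10848027e-02,  2.05326610e-02,  2.17748366e-04]), 'tool_pos': array([0.22734926, 0.60810577, 0.21747782]), 'tool_rot': array([ 1.77891430e-01,  9.84049298e-01, -1.25800880e-03, -1.89235564e-04]), 'ft_force': array([0.17101299, 0.40273461, 0.19498698]), 'wrist_torque': array([ 0.01901951, -0.05150036, -0.02429209]), 'width': 1.0020815092206654}
side {'fx': 450.5975402397813, 'fy': 450.5975402397813, 'cx': 314.1304505095372, 'cy': 227.2496440323432, 'D': array([-0.06412479,  0.        ,  0.        ,  0.        ,  0.        ]), 'world_from_camera': array([[ 0.94483317,  0.22107304, -0.24169609,  0.28839479],
       [-0.32677949,  0.58554136, -0.74186014, -0.84776485],
       [-0.02248222,  0.7799154 ,  0.62548104,  0.82246658
[... 533 characters left out ...]
 'cy': 228.55617779418424, 'D': array([-0.07244208,  0.        ,  0.        ,  0.        ,  0.        ]), 'world_from_camera': array([[-0.14713666,  0.96249413, -0.22793826,  0.1673808 ],
       [-0.98910568, -0.14423633,  0.02942501,  0.06968233],
       [-0.00455558,  0.22978452,  0.97323087,  1.78737344],
       [ 0.        ,  0.        ,  0.        ,  1.        ]])}
tray [(0.86, [334, 282]), (0.29, [468, 177])]
chute [(0.7, [470, 192])]
hinge [(0.82, [471, 195])]
spout [(0.95, [469, 193])]
pad []
nut1 [(0.61, [458, 181]), (0.54, [468, 174]), (0.48, [478, 166]), (0.47, [447, 192])]
orange_pot [(0.79, [256, 289])]
beaker [(0.83, [209, 241])]
thinner [(0.79, [188, 279]), (0.38, [471, 191])]
```

View pics/side0.png

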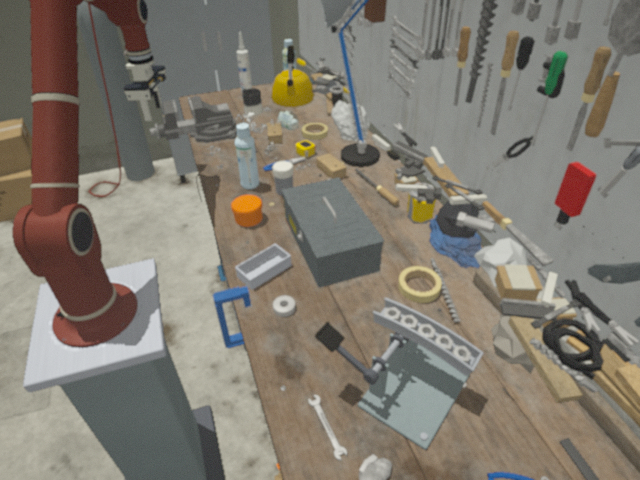

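View pics/top0.png

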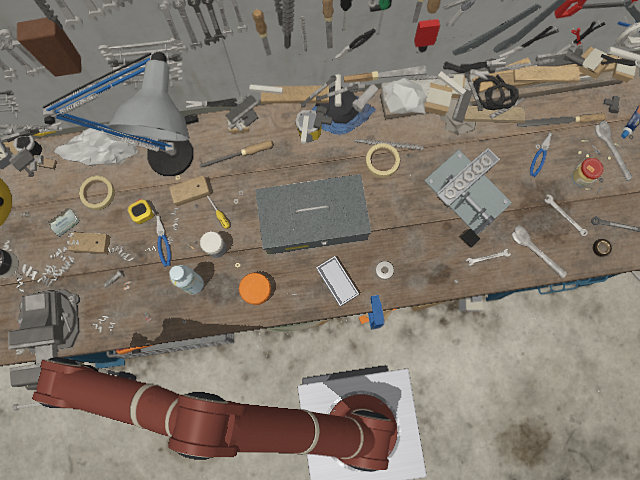

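```bash
python3 - <<'E'
import cv2
a=cv2.imread("pics/side0.png");cv2.imwrite("pics/sidec.png",cv2.resize(a[250:430,320:520],None,fx=4,fy=4,interpolation=2)[:600])
cv2.imwrite("pics/sidec.png",cv2.resize(a[270:420,320:510],None,fx=4,fy=4,interpolation=2))
a=cv2.imread("pics/top0.png");cv2.imwrite("pics/topc.png",cv2.resize(a[120:260,400:560],None,fx=4,fy=4,interpolation=2))
cv2.imwrite("pics/topt.png",cv2.resize(a[220:340,260:420],None,fx=4,fy=4,interpolation=2))
E
```

```text
(no output)
```

View pics/sidec.png

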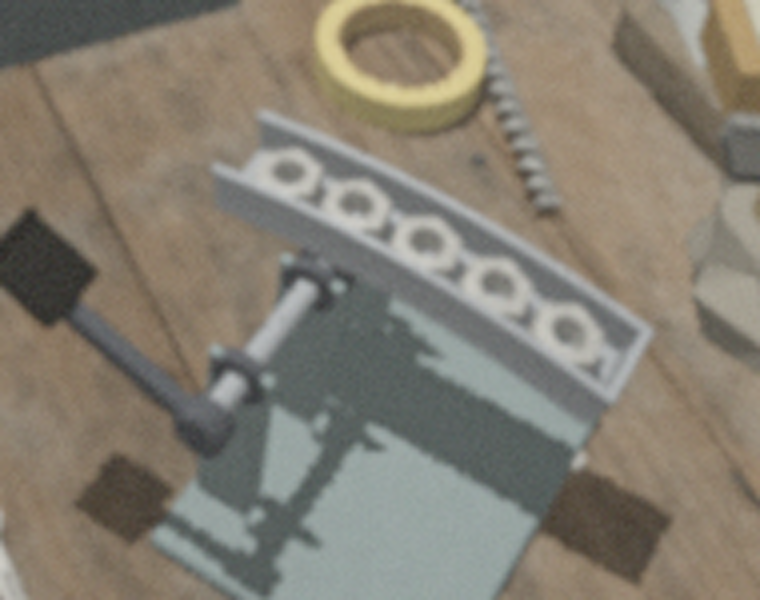

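View pics/topc.png

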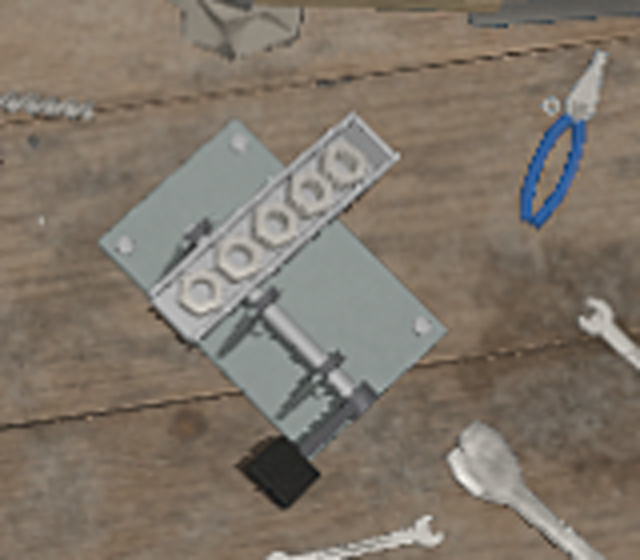

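View pics/topt.png

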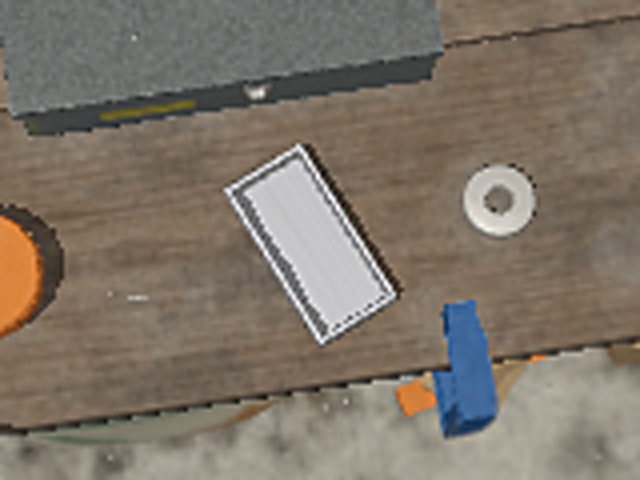

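```bash
cat > h.py <<'E'
import numpy as np,cv2
from scipy.optimize import least_squares
from scipy.spatial.transform import Rotation as R
from plant import robot,cams,ticket
CM={n:cams.camera_model(n) for n in("side","top")}
def proj(n,P):
    m=CM[n];P=np.atleast_2d(P).astype(float);W=np.linalg.inv(m["world_from_camera"])
    c=P@W[:3,:3].T+W[:3,3]; c=c*[1,-1,-1]
    K=np.array([[m["fx"],0,m["cx"]],[0,m["fy"],m["cy"]],[0,0,1]])
    return cv2.projectPoints(c.reshape(-1,1,3),np.zeros(3),np.zeros(3),K,m["D"])[0].reshape(-1,2)
def place(p,L):
    L=np.atleast_2d(L);c,s=np.cos(p[2]),np.sin(p[2])
    return np.c_[p[0]+c*L[:,0]-s*L[:,1],p[1]+s*L[:,0]+c*L[:,1],L[:,2]]
def fit(obs,p0):
    f=lambda p:np.concatenate([(proj(n,place(p,l))[0]-np.array(u)) for n,l,u in obs])
    r=least_squares(f,p0,loss="soft_l1");return r.x,f(r.x).reshape(-1,2)
def backproj(n,u,z):
    r=least_squares(lambda q:(proj(n,[q[0],q[1],z])[0]-u),[0.5,0]);return r.x
E
python3 - <<'E'
from h import *
H=.115
t=lambda u:(400+u[0]/4,120+u[1]/4); s=lambda u:(320+u[0]/4,270+u[1]/4)
obs=[("top",(-.02,.093,.01),t((100,243))),("top",(.13,.093,.01),t((235,118))),("top",(.13,-.137,.01),t((447,328))),
("top",(.1405,.023,H+.0152),t((355,112))),("top",(.1405,-.023,H+.0152),t((400,157))),
("top",(-.0634,.023,H+.0277),t((150,297))),("top",(-.0634,-.023,H+.0277),t((197,343))),
("top",(-.089,-.130,H+.046),t((280,472))),
("side",(-.02,-.137,.01),s((152,540))),
("side",(.1405,.023,H+.0152),s((652,330))),("side",(.1405,-.023,H+.0152),s((612,400))),
("side",(-.0634,.023,H+.0277),s((262,112))),("side",(-.0634,-.023,H+.0277),s((215,168))),
("side",(-.089,-.130,H+.046),s((45,268)))]
p,e=fit(obs,[.6,-.35,-.7]);print("hinge",p,np.degrees(p[2]));print(e.round(1))
for k,L in dict(spout=(-.06,0,.121),pad=(-.089,-.13,.161),catch=(-.085,0,0)).items():print(k,place(p,L))
tt=lambda u:(260+u[0]/4,220+u[1]/4)
C=[(226,190),(300,145),(400,297),(322,343)]
L=[(.065,.032,.036),(.065,-.032,.036),(-.065,-.032,.036),(-.065,.032,.036)]
p,e=fit([("top",l,tt(c)) for l,c in zip(L,C)],[.4,0,.5]);print("tray",p,np.degrees(p[2]));print(e.round(1))
print(proj("side",place(p,L)).round())
print("depth.. thinner",backproj("top",[188,279],.15),"pot",backproj("top",[256,289],.05))
E
```

```text
hinge [ 0.62568275 -0.3748858  -0.98769273] -56.590625108665236
[[-0.4 -2.1]
 [ 0.8 -1.8]
 [ 1.3 -0.7]
 [-0.8 -0.4]
 [-0.7 -0.4]
 [ 0.7 -2.5]
 [ 0.5 -2.2]
 [ 1.9 -1.9]
 [-1.1 -0.6]
 [-1.7 -0.2]
 [-1.7 -0. ]
 [-0.1  0.8]
 [-0.5  1.1]
 [-0.9 -0.2]]
spout [[ 0.59264571 -0.32480033  0.121     ]]
pad [[ 0.46815929 -0.37217261  0.161     ]]
catch [[ 0.57888027 -0.30393139  0.        ]]
tray [0.41959541 0.00125507 0.41148513] 23.57636117468099
[[-0.   0.2]
 [ 0.3 -0.2]
 [-0.4 -0.2]
 [ 0.1  0.2]]
[[273. 244.]
 [289. 255.]
 [248. 280.]
 [233. 267.]]
depth.. thinner [0.46721828 0.40451149] pot [0.4286311  0.23550585]
```

```bash
python3 -m crank '[{"travel":[0.36,-1,0.5],"turn":[0,0,-0.7],"jaw":0},{"travel":[0.36,-1,0.5],"turn":[0,0,-0.7],"jaw":0},{"travel":[0.36,-1,0.5],"turn":[0,0,-0.7],"jaw":0},{"travel":[0.36,-1,0],"turn":[0,0,-0.7],"jaw":0},{"travel":[0.36,-1,0],"turn":[0,0,-0.7],"jaw":0},{"travel":[0.36,-1,0],"turn":[0,0,-0.7],"jaw":0},{"travel":[0.36,-1,0],"turn":[0,0,-0.7],"jaw":0},{"travel":[0.36,-1,0],"turn":[0,0,-0.7],"jaw":0},{"travel":[0.36,-1,0],"turn":[0,0,-0.7],"jaw":0},{"travel":[0.36,-1,0],"turn":[0,0,-0.7],"jaw":0}]'
```

```text
t: 2.0
tool_pos: [0.3179, 0.3579, 0.2564]
tool_rot: [0.621, 0.784, 0.0, -0.0]
ft_force: [0.5, -0.4, 0.5]
width: 0.997
```

```bash
python3 -m crank '[{"travel":[0.36,-1,0],"turn":[0,0,-0.7],"jaw":0},{"travel":[0.36,-1,0],"turn":[0,0,-0.7],"jaw":0},{"travel":[0.36,-1,0],"turn":[0,0,-0.7],"jaw":0},{"travel":[0.36,-1,0],"turn":[0,0,-0.7],"jaw":0},{"travel":[0.36,-1,0],"turn":[0,0,-0.7],"jaw":0},{"travel":[0.36,-1,0],"turn":[0,0,-0.7],"jaw":0},{"travel":[0.36,-1,0],"turn":[0,0,-0.7],"jaw":0},{"travel":[0.36,-1,0],"turn":[0,0,-0.7],"jaw":0},{"travel":[0.36,-1,0],"turn":[0,0,-0.7],"jaw":0},{"travel":[0.36,-1,0],"turn":[0,0,-0.7],"jaw":0}]'
```

```text
t: 3.0
tool_pos: [0.4079, 0.1079, 0.2564]
tool_rot: [0.916, 0.401, 0.0, -0.0]
ft_force: [0.1, 0.9, 0.2]
width: 0.997
```

```bash
python3 -m crank '[{"travel":[0.37,-0.955,0],"turn":[0,0,-0.74],"jaw":0},{"travel":[0.37,-0.955,0],"turn":[0,0,-0.74],"jaw":0},{"travel":[0.37,-0.955,-1],"turn":[0,0,-0.74],"jaw":0},{"travel":[0.37,-0.955,-1],"turn":[0,0,-0.74],"jaw":0},{"travel":[0,0,-1],"turn":[0,0,0],"jaw":0},{"travel":[0,0,-1],"turn":[0,0,0],"jaw":0},{"travel":[0,0,-1],"turn":[0,0,0],"jaw":0},{"travel":[0,0,-1],"turn":[0,0,0],"jaw":0},{"travel":[0,0,-1],"turn":[0,0,0],"jaw":0},{"travel":[0,0,-0.5],"turn":[0,0,0],"jaw":0}]'
python3 - <<'E'
from h import *
for n in("side","top"): cv2.imwrite(f"pics/{n}1.png",cams.grab_frame(n))
a=cv2.imread("pics/side1.png")
cv2.imwrite("pics/s1c.png",cv2.resize(a[190:310,190:350],None,fx=4,fy=4))
o=robot.observe();print(o["t"],o["q"].round(2),o["tool_pos"],o["tool_rot"])
E
```

```text
t: 4.0
tool_pos: [0.444, 0.0136, 0.0671]
tool_rot: [0.978, 0.207, -0.001, -0.0]
ft_force: [0.3, 0.5, 0.4]
width: 1.0
4.1 [-0.4   0.6   0.47  2.17 -0.56  0.5  -0.65] [0.44377821 0.01339811 0.067419  ] [ 9.78472047e-01  2.06373702e-01 -1.48906064e-03 -3.62258292e-04]
```

View pics/s1c.png

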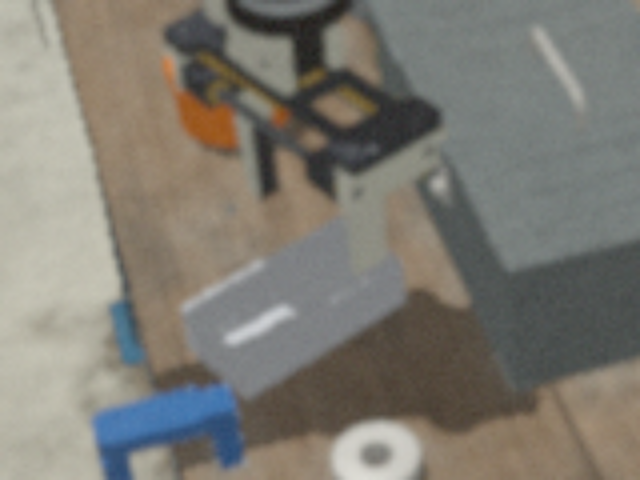

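```bash
python3 - <<'E'
from h import *
for u in [(265.5,254),(369,239.5)]: print("z0",backproj("top",u,0.0))
for u in [(262,249),(370.5,233)]:
  for z in(.06,.09,.12): print("top",z,backproj("top",u,z))
# side: bottom/top corner
a=robot.observe()["tool_pos"]; M=R.from_quat(robot.observe()["tool_rot"]).as_matrix()
for sx in(-1,1):
  for sy in(-1,1): print("body",a+M@np.array([sx*.0375,sy*.094,-.084]))
for u in [(190+515/4,190+390/4)]: print("sidecorner z0",backproj("side",u,0))
for z in(.06,.09,.12): print(backproj("side",(190+510/4,190+270/4),z))
E
```

```text
z0 [0.5353583  0.19962103]
z0 [ 0.53334661 -0.1102424 ]
top 0.06 [0.5389533  0.20336005]
top 0.09 [0.53250005 0.20103841]
top 0.12 [0.5260468  0.19871678]
top 0.06 [ 0.53931289 -0.11160449]
top 0.09 [ 0.53285339 -0.108456  ]
top 0.12 [ 0.5263939  -0.10530752]
body [0.37176706 0.08423836 0.15164668]
body [ 0.44769288 -0.08774771  0.15139786]
body [0.44037821 0.11452808 0.15143935]
body [ 0.51630403 -0.05745799  0.15119052]
sidecorner z0 [ 0.53824887 -0.1041468 ]
[ 0.55144544 -0.06047808]
[ 0.54109546 -0.09145466]
[ 0.53074547 -0.12243123]
```

```bash
python3 -m crank '[{"travel":[0,0,-0.8],"turn":[0,0,0],"jaw":0},{"travel":[0,0,-0.8],"turn":[0,0,0],"jaw":0},{"travel":[0,0,-0.5],"turn":[0,0,0],"jaw":0},{"travel":[0,0,-0.25],"turn":[0,0,0],"jaw":0},{"travel":[0,0,0],"turn":[0,0,0],"jaw":0.3},{"travel":[0,0,0],"turn":[0,0,0],"jaw":0.6},{"travel":[0,0,0],"turn":[0,0,0],"jaw":1},{"travel":[0,0,0],"turn":[0,0,0],"jaw":1},{"travel":[0,0,0],"turn":[0,0,0],"jaw":1},{"travel":[0,0,0],"turn":[0,0,0],"jaw":1}]'
```

```text
t: 5.1
tool_pos: [0.4453, 0.0132, 0.0105]
tool_rot: [0.978, 0.206, 0.001, 0.0]
ft_force: [-0.3, -0.9, 6.3]
width: 0.686
```

```bash
python3 -m crank '[{"travel":[0,0,0.3],"turn":[0,0,0],"jaw":1},{"travel":[0,0,0.5],"turn":[0,0,0],"jaw":1},{"travel":[0,0,0.6],"turn":[0,0,0],"jaw":1},{"travel":[0,0,0.6],"turn":[0,0,0],"jaw":1},{"travel":[0,0,0.6],"turn":[0,0,0],"jaw":1},{"travel":[0,0,0.6],"turn":[0,0,0],"jaw":1},{"travel":[0,0,0.6],"turn":[0,0,0],"jaw":1},{"travel":[0,0,0.6],"turn":[0,0,0],"jaw":1},{"travel":[0,0,0.5],"turn":[0,0,0],"jaw":1},{"travel":[0,0,0.3],"turn":[0,0,0],"jaw":1}]'
python3 - <<'E'
from h import *
for n in("side","top"): cv2.imwrite(f"pics/{n}2.png",cams.grab_frame(n))
a=cv2.imread("pics/side2.png")
cv2.imwrite("pics/s2c.png",cv2.resize(a[150:300,190:380],None,fx=4,fy=4))
o=robot.observe();print(o["t"],o["q"].round(2),o["tool_pos"],o["tool_rot"],o["ft_force"],o["wrist_torque"])
E
```

```text
t: 6.1
tool_pos: [0.4443, 0.0135, 0.1407]
tool_rot: [0.978, 0.206, 0.0, -0.0]
ft_force: [0.3, -0.3, -1.0]
width: 0.686
6.2 [-0.51  0.48  0.62  2.1  -0.43  0.69 -0.76] [0.44474859 0.01346838 0.14058068] [ 9.78445580e-01  2.06503788e-01  6.50591933e-04 -1.00297695e-04] [ 0.75620753 -0.31724691 -1.8710928 ] [-0.02819073  0.06839594  0.02105647]
```

View pics/s2c.png

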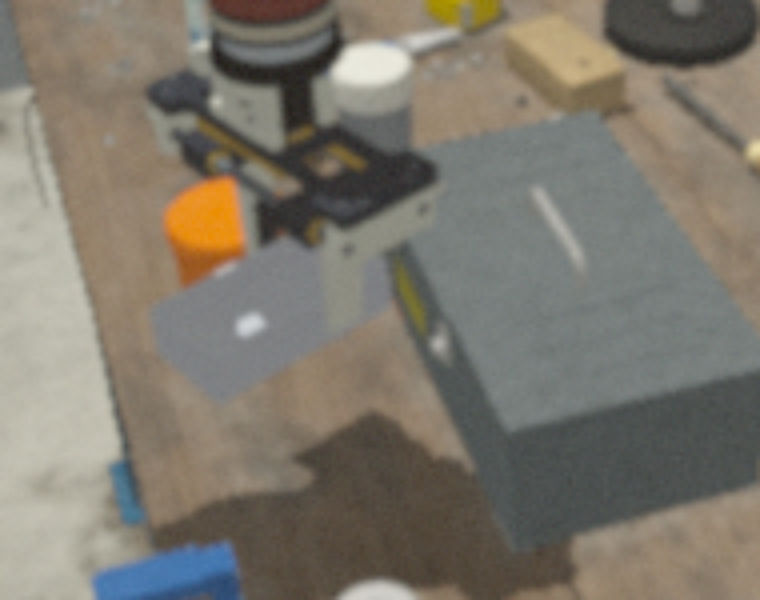

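```bash
python3 -m crank '[{"travel":[0.1,-0.6,0.4],"turn":[0,0,0.958],"jaw":1},{"travel":[0.1,-0.6,0.4],"turn":[0,0,0.958],"jaw":1},{"travel":[0.1,-0.6,0],"turn":[0,0,0.958],"jaw":1},{"travel":[0.1,-0.6,0],"turn":[0,0,0.958],"jaw":1},{"travel":[0.15,-0.6,0],"turn":[0,0,0.958],"jaw":1},{"travel":[0.2,-0.6,0],"turn":[0,0,0.958],"jaw":1},{"travel":[0.2,-0.6,0],"turn":[0,0,0.958],"jaw":1},{"travel":[0.2,-0.6,0],"turn":[0,0,0.958],"jaw":1},{"travel":[0.2,-0.6,0],"turn":[0,0,0.958],"jaw":1},{"travel":[0.2,-0.6,0],"turn":[0,0,0.958],"jaw":1}]'
python3 -m crank '[{"travel":[0.25,-0.6,0],"turn":[0,0,0.958],"jaw":1},{"travel":[0.25,-0.6,0],"turn":[0,0,0.958],"jaw":1},{"travel":[0.25,-0.6,0],"turn":[0,0,0.958],"jaw":1},{"travel":[0,0,-0.4],"turn":[0,0,0],"jaw":1},{"travel":[0,0,-0.8],"turn":[0,0,0],"jaw":1},{"travel":[0,0,-0.8],"turn":[0,0,0],"jaw":1},{"travel":[0,0,-0.8],"turn":[0,0,0],"jaw":1},{"travel":[0,0,-0.8],"turn":[0,0,0],"jaw":1},{"travel":[0,0,-0.6],"turn":[0,0,0],"jaw":1},{"travel":[0,0,0],"turn":[0,0,0],"jaw":1}]'
python3 - <<'E'
from h import *
for n in("side","top"): cv2.imwrite(f"pics/{n}3.png",cams.grab_frame(n))
a=cv2.imread("pics/side3.png")
cv2.imwrite("pics/s3c.png",cv2.resize(a[200:390,280:520],None,fx=3,fy=3))
o=robot.observe();print(o["t"],o["q"].round(2),o["tool_pos"],o["tool_rot"],o["ft_force"],o["width"])
E
```

```text
t: 7.2
tool_pos: [0.4826, -0.137, 0.1589]
tool_rot: [0.638, 0.77, -0.0, -0.001]
ft_force: [-0.0, 1.5, -1.6]
width: 0.683
t: 8.2
tool_pos: [0.4992, -0.1796, 0.0518]
tool_rot: [0.474, 0.88, -0.0, -0.004]
ft_force: [0.1, -0.2, -0.1]
width: 0.687
8.3 [ 0.25  0.66  0.09  1.93 -0.11  0.56  0.99] [ 0.50133442 -0.18071417  0.05422394] [ 4.74076093e-01  8.80483083e-01 -9.14326863e-05 -1.17918646e-03] [-0.12884013  0.1045311  -1.40277197] 0.6869215802820915
```

View pics/s3c.png

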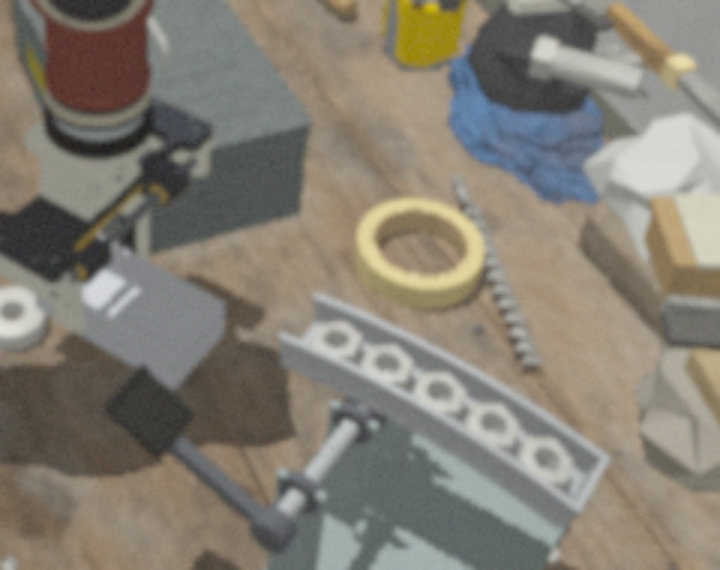

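View pics/top3.png

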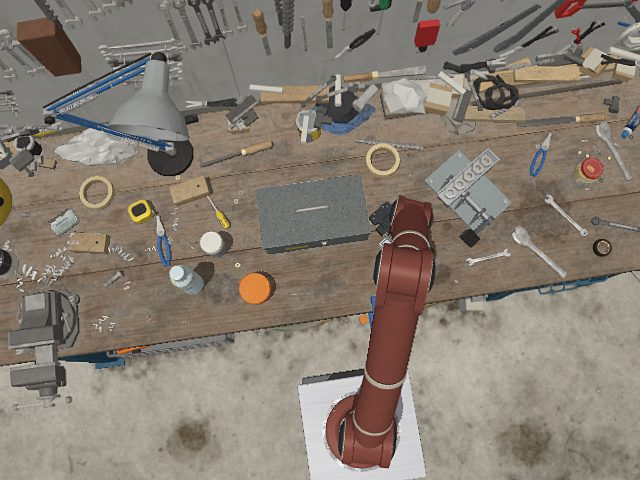

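```bash
python3 - <<'E'
from h import *
o=robot.observe();T=o["tool_pos"];M=R.from_quat(o["tool_rot"]).as_matrix()
a=cv2.imread("pics/side3.png")
ax=-np.array([-.5505,.8348,0]); ay=np.array([.8348,.5505,0])
C=T+ax*.0278; C[2]=T[2]-.0085
S=cv2.resize(a[200:390,280:520],None,fx=3,fy=3,interpolation=2)
q=lambda n,P:[(int((u-280)*3+1),int((v-200)*3+1)) for u,v in proj(n,P)]
for z in(0,.036):
  P=np.array([C+sx*.065*ax+sy*.032*ay+[0,0,z] for sx,sy in((1,1),(1,-1),(-1,-1),(-1,1))])
  cv2.polylines(S,[np.array(q("side",P))],True,(0,0,255),1)
p=(.62568275,-.3748858,-.98769273)
for dx,col in((0,(0,255,0)),):
  L=[(-.0634,.023,.1427),(-.0634,-.023,.1427),(.1405,-.023,.1302),(.1405,.023,.1302)]
  cv2.polylines(S,[np.array(q("side",place(p,L)))],True,col,1)
  for l in[(-.089,-.13,.161),(0,-.098,.115)]: cv2.circle(S,q("side",place(p,l))[0],3,col,1)
cv2.imwrite("pics/ov3.png",S)
a=cv2.imread("pics/top0.png");
S=cv2.resize(a[120:260,400:560],None,fx=4,fy=4,interpolation=2)
q=lambda n,P:[(int((u-400)*4+1.5),int((v-120)*4+1.5)) for u,v in proj(n,P)]
cv2.polylines(S,[np.array(q("top",place(p,L)))],True,(0,255,0),1)
cv2.polylines(S,[np.array(q("top",place(p,[(-.02,.093,.01),(.13,.093,.01),(.13,-.137,.01),(-.02,-.137,.01)])))],True,(0,0,255),1)
cv2.imwrite("pics/ovt.png",S)
E
```

```text
(no output)
```

View pics/ov3.png

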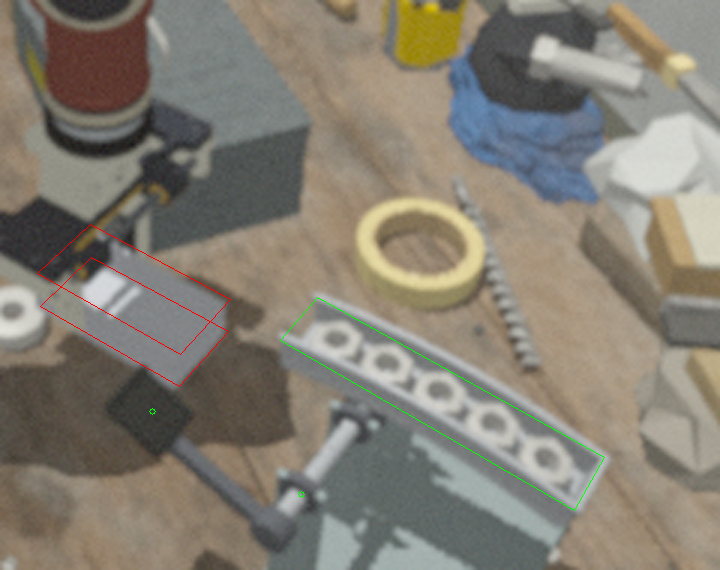

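View pics/ovt.png

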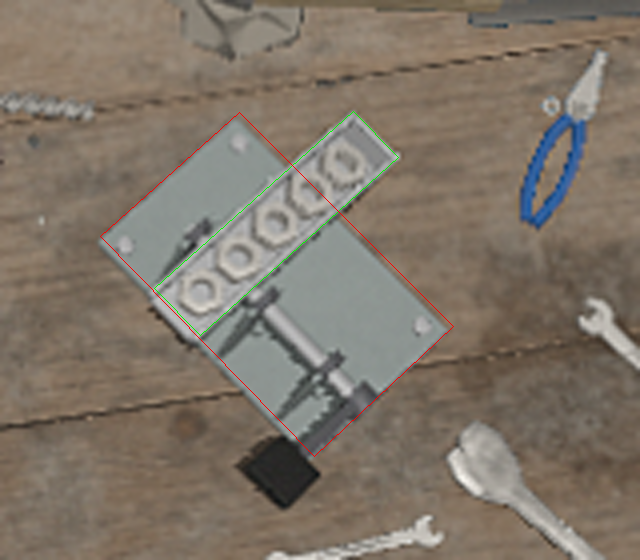

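```bash
python3 -m crank '[{"travel":[0.383,-0.607,0],"turn":[0,0,0],"jaw":1},{"travel":[0.383,-0.607,0],"turn":[0,0,0],"jaw":1},{"travel":[0.383,-0.607,0],"turn":[0,0,0],"jaw":1},{"travel":[0.383,-0.607,0],"turn":[0,0,0],"jaw":1},{"travel":[0.383,-0.607,0],"turn":[0,0,0],"jaw":1},{"travel":[0.383,-0.607,0],"turn":[0,0,0],"jaw":1},{"travel":[0,0,-0.5],"turn":[0,0,0],"jaw":1},{"travel":[0,0,-0.6],"turn":[0,0,0],"jaw":1},{"travel":[0,0,-0.4],"turn":[0,0,0],"jaw":1},{"travel":[0,0,0],"turn":[0,0,0],"jaw":1}]'
python3 - <<'E'
from h import *
for n in("side","top"): cv2.imwrite(f"pics/{n}4.png",cams.grab_frame(n))
a=cv2.imread("pics/side4.png")
cv2.imwrite("pics/s4c.png",cv2.resize(a[200:390,280:520],None,fx=3,fy=3,interpolation=2))
o=robot.observe();print(o["t"],o["q"].round(2),o["tool_pos"],o["tool_rot"],o["ft_force"],o["width"])
E
```

```text
t: 9.3
tool_pos: [0.5574, -0.2704, 0.0148]
tool_rot: [0.473, 0.881, 0.0, -0.003]
ft_force: [-0.4, 0.1, -1.5]
width: 0.688
9.4 [ 0.37  0.81  0.08  1.69 -0.1   0.64  1.09] [ 0.55911705 -0.2717329   0.01677488] [ 4.73348074e-01  8.80875066e-01  1.06639357e-04 -8.41577277e-04] [ 0.13611617 -0.77882052 -0.9617236 ] 0.6910913194501035
```

View pics/s4c.png

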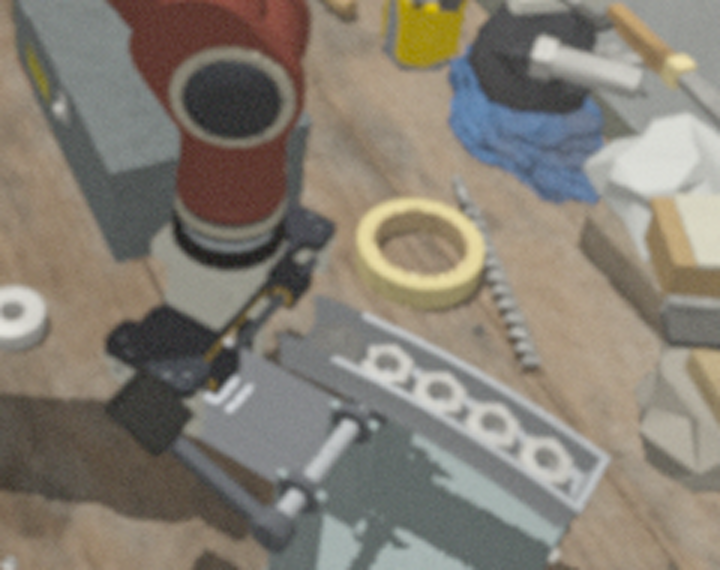

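```bash
python3 - <<'E'
import cv2
a=cv2.imread("pics/side4.png")[285:350,350:440]
cv2.imwrite("pics/s4d.png",cv2.convertScaleAbs(cv2.resize(a,None,fx=8,fy=8,interpolation=2),alpha=2))
E
python3 -m crank '[{"travel":[0,0,-0.1],"turn":[0,0,0],"jaw":1},{"travel":[0,0,-0.1],"turn":[0,0,0],"jaw":1},{"travel":[0,0,-0.06],"turn":[0,0,0],"jaw":1},{"travel":[0,0,0],"turn":[0,0,0],"jaw":1}]'
```

```text
t: 9.8
tool_pos: [0.5594, -0.2727, 0.0108]
tool_rot: [0.474, 0.881, -0.0, -0.0]
ft_force: [1.1, 0.1, -1.9]
width: 0.686
```

View pics/s4d.png

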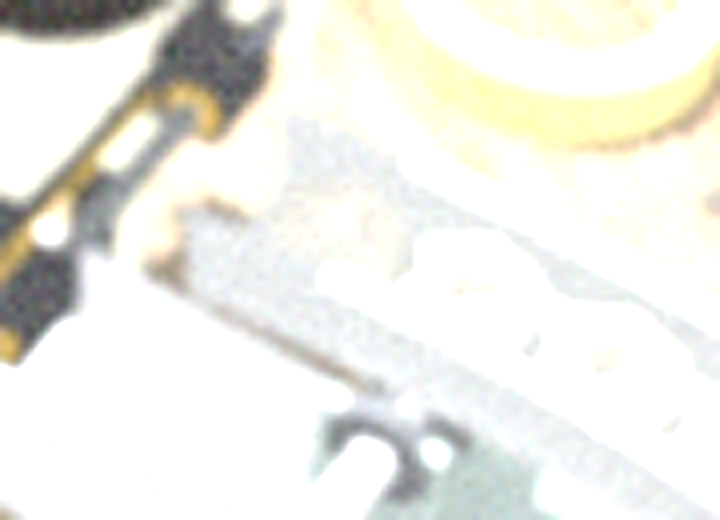

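```bash
python3 -m crank '[{"travel":[0,0,-0.08],"turn":[0,0,0],"jaw":1},{"travel":[0,0,0],"turn":[0,0,0],"jaw":1}]'
python3 -m crank '[{"travel":[0,0,-0.06],"turn":[0,0,0],"jaw":1},{"travel":[0,0,0],"turn":[0,0,0],"jaw":1}]'
```

```text
t: 10.0
tool_pos: [0.5597, -0.2728, 0.0106]
tool_rot: [0.474, 0.881, 0.0, 0.0]
ft_force: [-2.5, 1.8, 6.7]
width: 0.691
t: 10.2
tool_pos: [0.5597, -0.2728, 0.0106]
tool_rot: [0.474, 0.881, 0.0, 0.0]
ft_force: [-5.2, 2.9, 14.4]
width: 0.69
```

```bash
python3 -m crank '[{"travel":[0,0,0.12],"turn":[0,0,0],"jaw":1},{"travel":[0,0,0],"turn":[0,0,0],"jaw":0.5},{"travel":[0,0,0],"turn":[0,0,0],"jaw":0},{"travel":[0,0,0],"turn":[0,0,0],"jaw":0},{"travel":[0,0,0.3],"turn":[0,0,0],"jaw":0},{"travel":[0,0,0.8],"turn":[0,0,0],"jaw":0},{"travel":[0,0,1],"turn":[0,0,0],"jaw":0},{"travel":[0,0,1],"turn":[0,0,0],"jaw":0},{"travel":[-0.2,0.3,1],"turn":[0,0,0],"jaw":0},{"travel":[-0.4,0.6,1],"turn":[0,0,0],"jaw":0}]'
python3 -m crank '[{"travel":[-0.5,0.8,1],"turn":[0,0,0],"jaw":0},{"travel":[-0.5,0.8,1],"turn":[0,0,0],"jaw":0},{"travel":[-0.5,0.8,0.5],"turn":[0,0,0],"jaw":0.5},{"travel":[-0.5,0.8,0.5],"turn":[0,0,0],"jaw":1},{"travel":[-0.5,0.8,0],"turn":[0,0,0],"jaw":1}]'
python3 - <<'E'
from h import *
for n in("side","top"): cv2.imwrite(f"pics/{n}5.png",cams.grab_frame(n))
a=cv2.imread("pics/side5.png")
cv2.imwrite("pics/s5c.png",cv2.resize(a[230:420,280:520],None,fx=3,fy=3,interpolation=2))
o=robot.observe();print(o["t"],o["q"].round(2),o["tool_pos"],o["tool_rot"],o["ft_force"],o["width"])
E
```

```text
t: 11.2
tool_pos: [0.5448, -0.2515, 0.1393]
tool_rot: [0.474, 0.88, -0.0, 0.001]
ft_force: [-0.0, -0.6, -0.9]
width: 1.0
t: 11.7
tool_pos: [0.4827, -0.1499, 0.2152]
tool_rot: [0.474, 0.881, 0.001, 0.002]
ft_force: [-0.1, -0.0, -0.3]
width: 0.789
11.8 [ 0.18  0.39  0.11  1.85 -0.06  0.9   0.9 ] [ 0.48102861 -0.14717233  0.21384252] [ 4.71860218e-01  8.81672870e-01  8.50906446e-04 -4.01117737e-04] [1.12809404 0.81192513 0.29490063] 0.710477894646854
```

View pics/s5c.png

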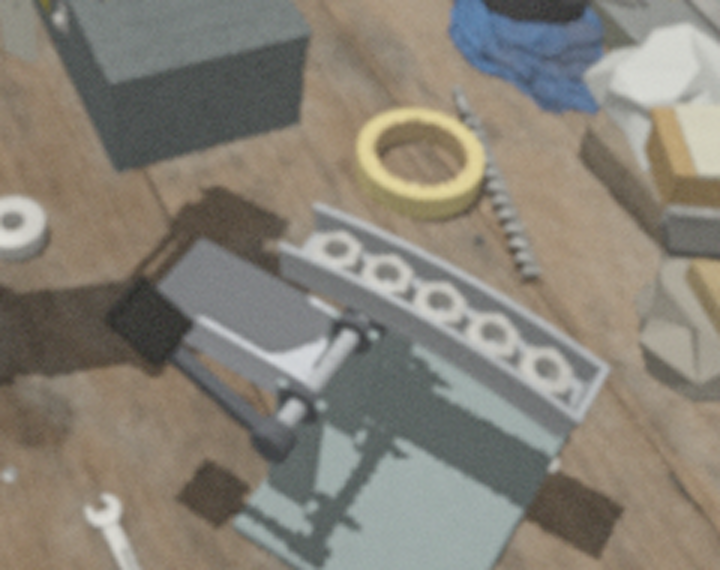

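View pics/top5.png

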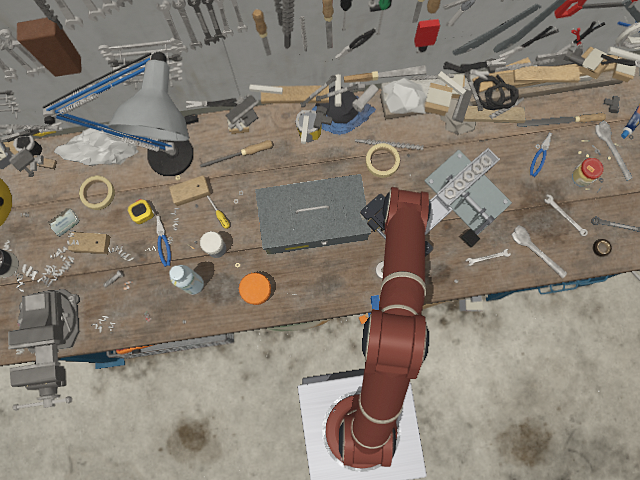

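```bash
python3 -m crank '[{"travel":[-0.06,-0.9,0],"turn":[0,0,0],"jaw":1},{"travel":[-0.06,-0.9,0],"turn":[0,0,0],"jaw":1},{"travel":[-0.06,-0.9,0],"turn":[0,0,0],"jaw":1},{"travel":[-0.06,-0.9,0],"turn":[0,0,0],"jaw":1},{"travel":[-0.06,-0.9,0],"turn":[0,0,0],"jaw":1},{"travel":[-0.06,-0.9,0],"turn":[0,0,0],"jaw":1},{"travel":[-0.06,-0.9,0],"turn":[0,0,0],"jaw":1},{"travel":[-0.06,-0.9,0],"turn":[0,0,0],"jaw":1},{"travel":[-0.06,-0.9,0],"turn":[0,0,0],"jaw":1},{"travel":[0,-0.9,-0.8],"turn":[0,0,0],"jaw":1}]'
cat > look.py <<'E'
import sys
from h import *
p=(.62568275,-.3748858,-.98769273)
n=sys.argv[1]
cv2.imwrite(f"pics/side{n}.png",cams.grab_frame("side"))
a=cv2.imread(f"pics/side{n}.png")
cv2.imwrite(f"pics/s{n}c.png",cv2.resize(a[230:420,280:520],None,fx=3,fy=3,interpolation=2))
o=robot.observe();T=o["tool_pos"];d=T[:2]-p[:2];c,s=np.cos(p[2]),np.sin(p[2])
print(o["t"],"T",T.round(4),"hinge xy mm",(1e3*np.array([c*d[0]+s*d[1],-s*d[0]+c*d[1],T[2]-.115])).round(1),"F",o["ft_force"].round(1),"w",round(o["width"],2),o["tool_rot"].round(3))
E
python3 look.py 6
```

```text
t: 12.8
tool_pos: [0.4697, -0.3789, 0.1952]
tool_rot: [0.474, 0.88, -0.001, 0.003]
ft_force: [0.4, -0.7, -0.4]
width: 0.005
12.85 T [ 0.466  -0.382   0.1901] hinge xy mm [ -82.  -137.2   75.1] F [-0.3 -2.9 -2.5] w 0.01 [ 0.476  0.879 -0.003 -0.   ]
```

View pics/s6c.png

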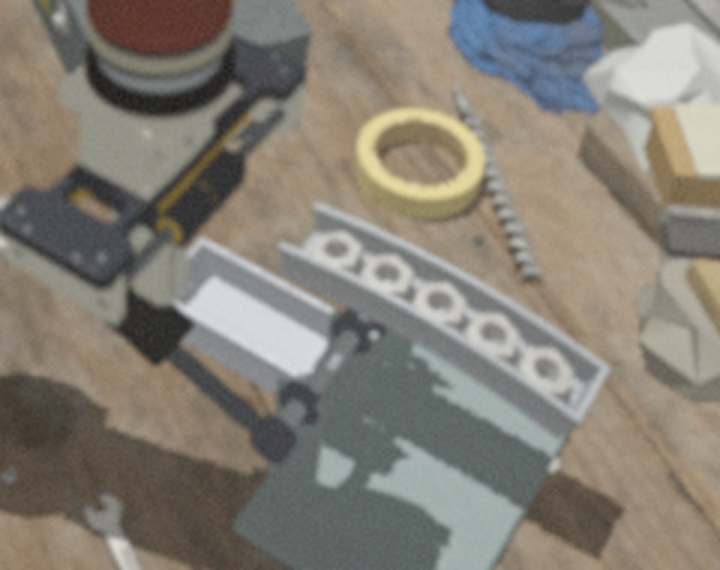

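```bash
python3 -m crank '[{"travel":[0.03,0.46,-0.3],"turn":[0,0,0],"jaw":1},{"travel":[0,0,-0.4],"turn":[0,0,0],"jaw":1},{"travel":[0,0,-0.2],"turn":[0,0,0],"jaw":1},{"travel":[0,0,-0.1],"turn":[0,0,0],"jaw":1},{"travel":[0,0,0],"turn":[0,0,0],"jaw":1}]'; python3 look.py 7
```

```text
t: 13.35
tool_pos: [0.4695, -0.3633, 0.1678]
tool_rot: [0.473, 0.881, 0.0, -0.0]
ft_force: [0.8, -1.6, 0.8]
width: 0.004
13.4 T [ 0.4696 -0.3636  0.1682] hinge xy mm [ -95.4 -124.1   53.2] F [-0.1  0.1  0.4] w 0.0 [ 0.473  0.881 -0.     0.   ]
```

```bash
python3 -m crank '[{"travel":[-0.05,-0.29,0],"turn":[0,0,0],"jaw":1},{"travel":[0,0,-0.1],"turn":[0,0,0],"jaw":1},{"travel":[0,0,-0.1],"turn":[0,0,0],"jaw":1},{"travel":[0,0,0],"turn":[0,0,0],"jaw":1}]'; python3 -m crank '[{"travel":[0,0,-0.15],"turn":[0,0,0],"jaw":1},{"travel":[0,0,0],"turn":[0,0,0],"jaw":1}]';  python3 look.py 8
```

```text
t: 13.8
tool_pos: [0.4676, -0.3718, 0.1631]
tool_rot: [0.474, 0.881, -0.001, 0.0]
ft_force: [-1.0, -1.3, 3.2]
width: 0.006
t: 14.0
tool_pos: [0.4679, -0.3711, 0.159]
tool_rot: [0.474, 0.881, -0.0, -0.0]
ft_force: [-0.3, -0.3, 3.3]
width: 0.005
14.05 T [ 0.4679 -0.3712  0.1592] hinge xy mm [ -90.  -129.7   44.2] F [-1.2 -0.5  3.8] w 0.0 [ 0.474  0.881 -0.    -0.   ]
```

View pics/s8c.png

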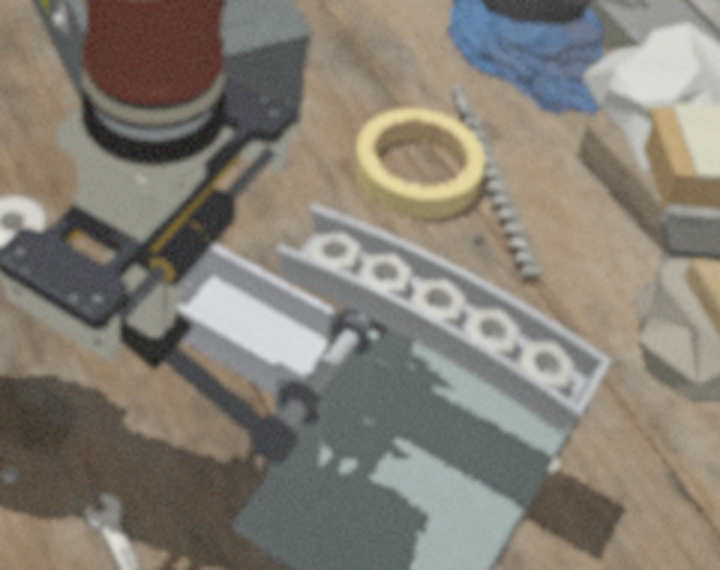

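```bash
python3 -m crank '[{"travel":[-0.03,0.05,-0.14],"turn":[0,0,0],"jaw":1},{"travel":[-0.03,0.05,-0.14],"turn":[0,0,0],"jaw":1},{"travel":[-0.03,0.05,-0.14],"turn":[0,0,0],"jaw":1},{"travel":[-0.03,0.04,-0.14],"turn":[0,0,0],"jaw":1},{"travel":[-0.03,0.04,-0.14],"turn":[0,0,0],"jaw":1},{"travel":[-0.02,0.03,-0.14],"turn":[0,0,0],"jaw":1},{"travel":[-0.02,0.02,-0.1],"turn":[0,0,0],"jaw":1},{"travel":[0,0,0],"turn":[0,0,0],"jaw":1}]';  python3 look.py 9
```

```text
t: 14.85
tool_pos: [0.4637, -0.3645, 0.1354]
tool_rot: [0.474, 0.881, -0.0, 0.001]
ft_force: [-0.4, -4.2, 3.5]
width: 0.006
14.9 T [ 0.4637 -0.3645  0.1357] hinge xy mm [ -97.8 -129.5   20.7] F [-0.1 -3.7  3.6] w 0.0 [ 0.474  0.881 -0.     0.001]
```

View pics/s9c.png

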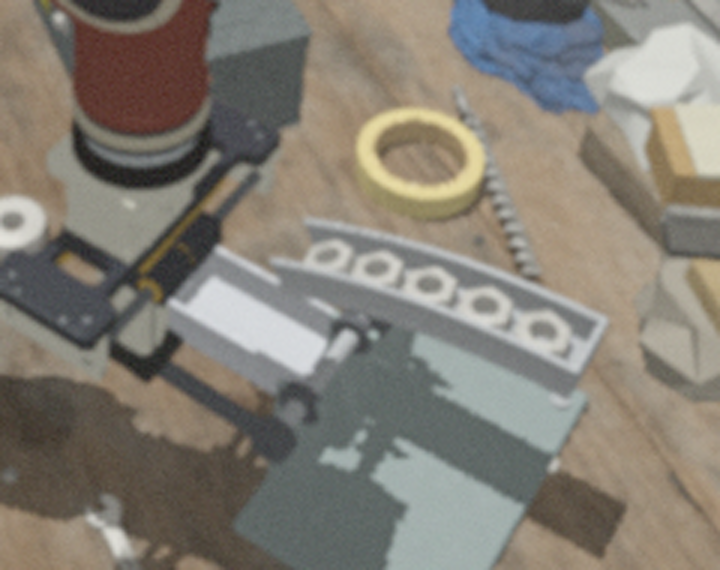

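```bash
python3 -m crank '[{"travel":[-0.01,0.02,-0.1],"turn":[0,0,0],"jaw":1},{"travel":[-0.01,0.02,-0.1],"turn":[0,0,0],"jaw":1},{"travel":[-0.01,0.02,-0.1],"turn":[0,0,0],"jaw":1},{"travel":[-0.01,0.01,-0.1],"turn":[0,0,0],"jaw":1},{"travel":[0,0,0],"turn":[0,0,0],"jaw":1}]';  python3 look.py 10;python3 -m crank '[{"travel":[0,0,-0.1],"turn":[0,0,0],"jaw":1},{"travel":[0,0,0],"turn":[0,0,0],"jaw":1},{"travel":[0,0,0],"turn":[0,0,0],"jaw":1}]';  python3 look.py 11
```

```text
t: 15.4
tool_pos: [0.4627, -0.3618, 0.1253]
tool_rot: [0.474, 0.881, 0.0, 0.0]
ft_force: [0.5, -3.6, 4.7]
width: 0.01
15.45 T [ 0.4627 -0.3619  0.1255] hinge xy mm [-100.6 -128.9   10.5] F [ 1.  -2.1  4. ] w 0.0 [0.474 0.881 0.    0.   ]
t: 15.75
tool_pos: [0.4625, -0.3617, 0.1232]
tool_rot: [0.474, 0.881, 0.0, -0.0]
ft_force: [-0.4, -2.6, 4.0]
width: 0.002
15.8 T [ 0.4625 -0.3617  0.1233] hinge xy mm [-100.8 -128.9    8.3] F [ 0.8 -0.7  5.1] w 0.01 [ 0.474  0.881  0.    -0.   ]
```

View pics/s11c.png

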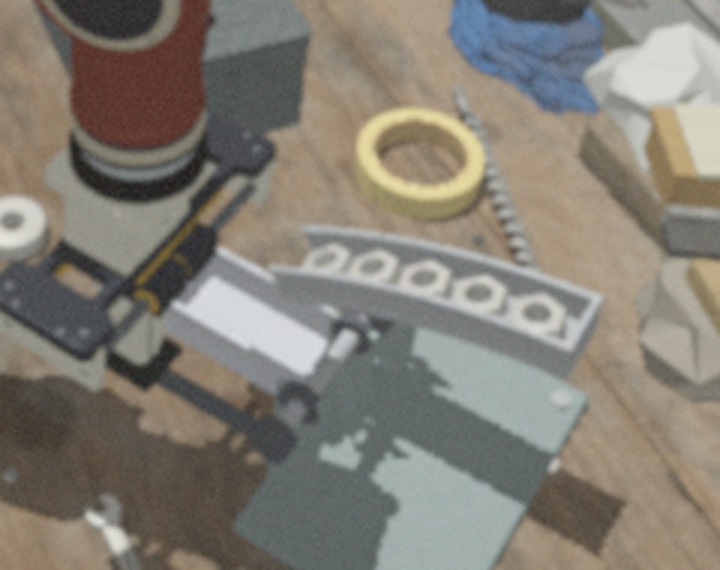

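```bash
python3 -m crank '[{"travel":[0,0,-0.1],"turn":[0,0,0],"jaw":1},{"travel":[0,0,0],"turn":[0,0,0],"jaw":1},{"travel":[0,0,0],"turn":[0,0,0],"jaw":1},{"travel":[0,0,-0.05],"turn":[0,0,0],"jaw":1},{"travel":[0,0,0],"turn":[0,0,0],"jaw":1},{"travel":[0,0,0],"turn":[0,0,0],"jaw":1}]';  python3 look.py 12
```

```text
t: 16.4
tool_pos: [0.4624, -0.3615, 0.1194]
tool_rot: [0.474, 0.881, 0.0, -0.0]
ft_force: [0.4, -0.7, 6.1]
width: 0.006
16.45 T [ 0.4624 -0.3615  0.1195] hinge xy mm [-101.1 -128.9    4.5] F [ 0.3 -0.1  4. ] w 0.0 [ 0.473  0.881  0.    -0.   ]
```

View pics/s12c.png

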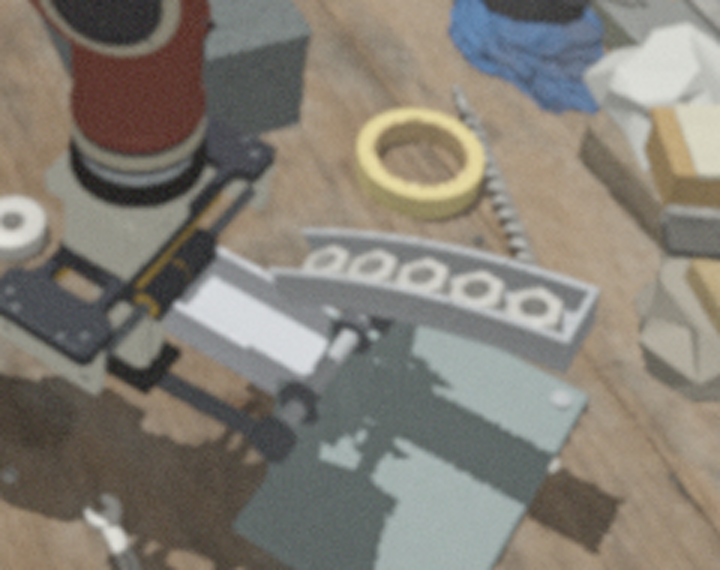

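```bash
python3 -m crank '[{"travel":[0,0,-0.08],"turn":[0,0,0],"jaw":1},{"travel":[0,0,0],"turn":[0,0,0],"jaw":1},{"travel":[0,0,0],"turn":[0,0,0],"jaw":1},{"travel":[0,0,-0.06],"turn":[0,0,0],"jaw":1},{"travel":[0,0,0],"turn":[0,0,0],"jaw":1},{"travel":[0,0,0],"turn":[0,0,0],"jaw":1}]';  python3 look.py 13
```

```text
t: 17.05
tool_pos: [0.4624, -0.3614, 0.116]
tool_rot: [0.473, 0.881, 0.001, -0.0]
ft_force: [-0.6, 0.1, 5.1]
width: 0.006
17.1 T [ 0.4624 -0.3614  0.116 ] hinge xy mm [-101.2 -128.9    1. ] F [ 0.6 -0.3  4.8] w 0.0 [ 0.474  0.881  0.001 -0.   ]
```

View pics/s13c.png

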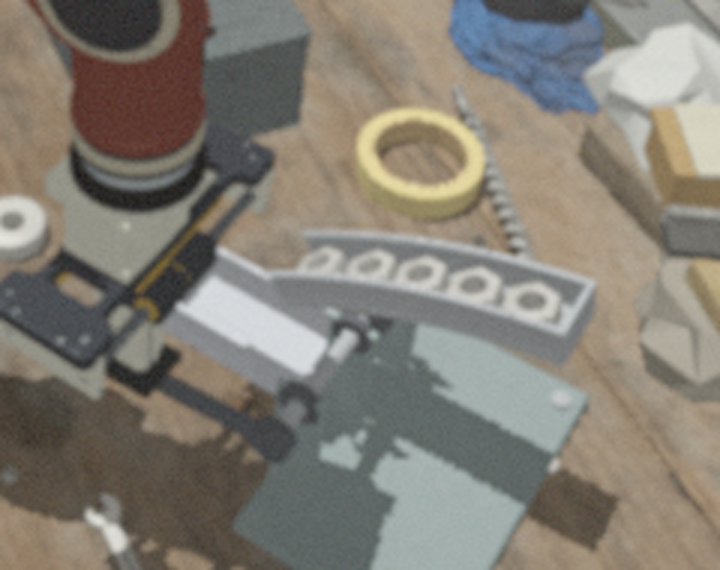

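```bash
python3 -m crank '[{"travel":[0,0,-0.08],"turn":[0,0,0],"jaw":1},{"travel":[0,0,0],"turn":[0,0,0],"jaw":1},{"travel":[0,0,0],"turn":[0,0,0],"jaw":1},{"travel":[0,0,-0.06],"turn":[0,0,0],"jaw":1},{"travel":[0,0,0],"turn":[0,0,0],"jaw":1},{"travel":[0,0,0],"turn":[0,0,0],"jaw":1}]';  python3 look.py 14
```

```text
t: 17.7
tool_pos: [0.4624, -0.3614, 0.1125]
tool_rot: [0.473, 0.881, 0.0, -0.0]
ft_force: [-0.9, -0.6, 5.0]
width: 0.006
17.75 T [ 0.4624 -0.3615  0.1125] hinge xy mm [-101.1 -128.9   -2.5] F [ 0.2 -0.5  5.7] w 0.0 [ 0.474  0.881  0.    -0.   ]
```

View pics/s14c.png

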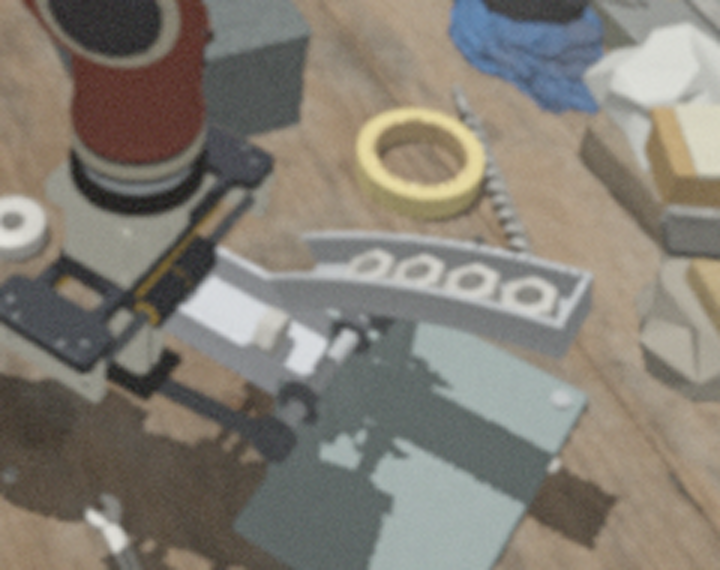

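```bash
python3 -m crank '[{"travel":[0,0,-0.06],"turn":[0,0,0],"jaw":1},{"travel":[0,0,0],"turn":[0,0,0],"jaw":1},{"travel":[0,0,0],"turn":[0,0,0],"jaw":1},{"travel":[0,0,-0.06],"turn":[0,0,0],"jaw":1},{"travel":[0,0,0],"turn":[0,0,0],"jaw":1},{"travel":[0,0,0],"turn":[0,0,0],"jaw":1},{"travel":[0,0,0],"turn":[0,0,0],"jaw":1}]';  python3 look.py 15
```

```text
t: 18.45
tool_pos: [0.4625, -0.3615, 0.1096]
tool_rot: [0.474, 0.881, 0.0, -0.0]
ft_force: [0.6, -0.8, 5.9]
width: 0.003
18.5 T [ 0.4624 -0.3615  0.1096] hinge xy mm [-101.  -128.9   -5.4] F [ 0.2 -0.7  5.8] w 0.01 [ 0.474  0.881  0.    -0.   ]
```

View pics/s15c.png

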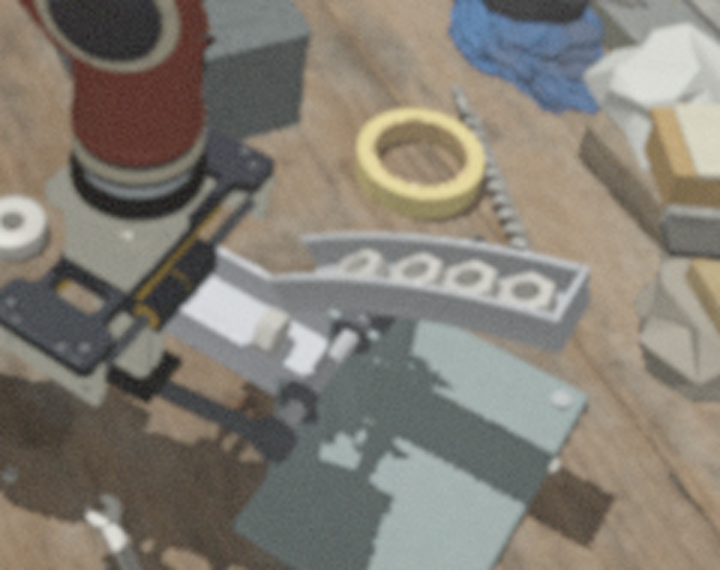

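```bash
python3 -m crank '[{"travel":[0,0,0],"turn":[0,0,0],"jaw":1},{"travel":[0,0,0],"turn":[0,0,0],"jaw":1},{"travel":[0,0,0],"turn":[0,0,0],"jaw":1}]';  python3 look.py 16
```

```text
t: 18.8
tool_pos: [0.4624, -0.3615, 0.1096]
tool_rot: [0.474, 0.881, 0.0, -0.0]
ft_force: [1.0, 0.7, 6.1]
width: 0.006
18.85 T [ 0.4624 -0.3616  0.1096] hinge xy mm [-101.  -129.    -5.4] F [-0.7 -1.8  6.2] w 0.01 [ 0.474  0.881  0.    -0.   ]
```

View pics/s16c.png

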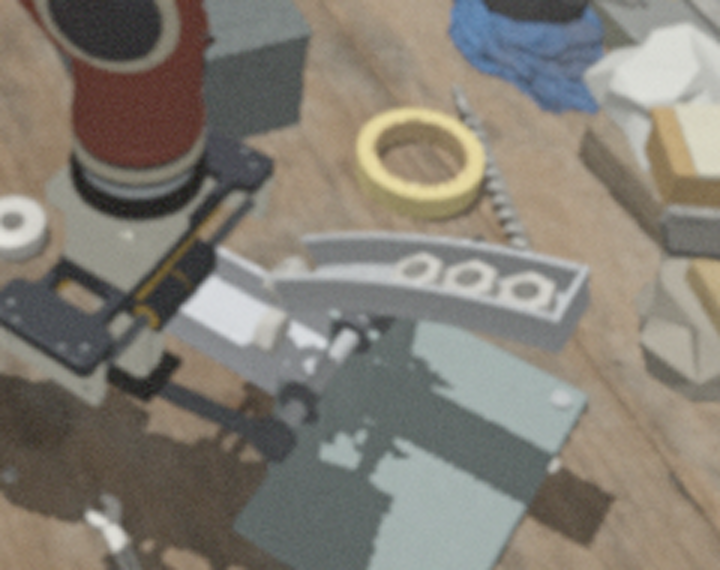

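```bash
python3 -m crank '[{"travel":[0,0,0],"turn":[0,0,0],"jaw":1},{"travel":[0,0,0],"turn":[0,0,0],"jaw":1},{"travel":[0,0,-0.06],"turn":[0,0,0],"jaw":1},{"travel":[0,0,0],"turn":[0,0,0],"jaw":1},{"travel":[0,0,0],"turn":[0,0,0],"jaw":1},{"travel":[0,0,-0.06],"turn":[0,0,0],"jaw":1},{"travel":[0,0,0],"turn":[0,0,0],"jaw":1},{"travel":[0,0,0],"turn":[0,0,0],"jaw":1},{"travel":[0,0,0],"turn":[0,0,0],"jaw":1}]';  python3 look.py 17
```

```text
t: 19.75
tool_pos: [0.4626, -0.3617, 0.1067]
tool_rot: [0.474, 0.881, 0.0, -0.0]
ft_force: [0.3, -0.2, 7.0]
width: 0.007
19.8 T [ 0.4625 -0.3617  0.1067] hinge xy mm [-100.8 -128.9   -8.3] F [-0.2 -0.3  5.9] w 0.0 [ 0.474  0.881  0.    -0.   ]
```

View pics/s17c.png

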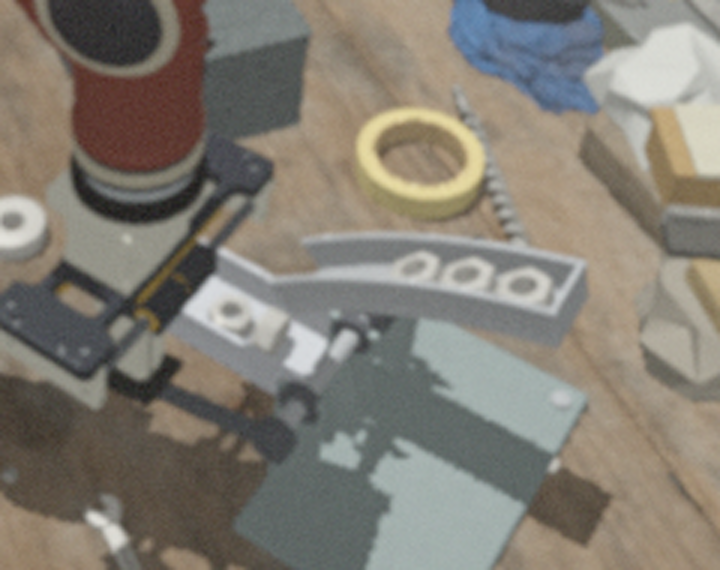

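Two nuts are now in the tray (crop 232,314 and 270,327); three remain in the chute.

```bash
python3 -m crank '[{"travel":[0,0,-0.06],"turn":[0,0,0],"jaw":1},{"travel":[0,0,0],"turn":[0,0,0],"jaw":1},{"travel":[0,0,0],"turn":[0,0,0],"jaw":1},{"travel":[0,0,0],"turn":[0,0,0],"jaw":1},{"travel":[0,0,-0.04],"turn":[0,0,0],"jaw":1},{"travel":[0,0,0],"turn":[0,0,0],"jaw":1},{"travel":[0,0,0],"turn":[0,0,0],"jaw":1},{"travel":[0,0,0],"turn":[0,0,0],"jaw":1}]';  python3 look.py 18
```

```text
t: 20.6
tool_pos: [0.4627, -0.3619, 0.1043]
tool_rot: [0.474, 0.881, 0.0, 0.0]
ft_force: [1.8, -0.4, 6.2]
width: 0.006
20.65 T [ 0.4627 -0.3619  0.1043] hinge xy mm [-100.6 -128.9  -10.7] F [ 0.6 -1.1  6.6] w 0.0 [0.474 0.881 0.    0.   ]
```

View pics/s18c.png

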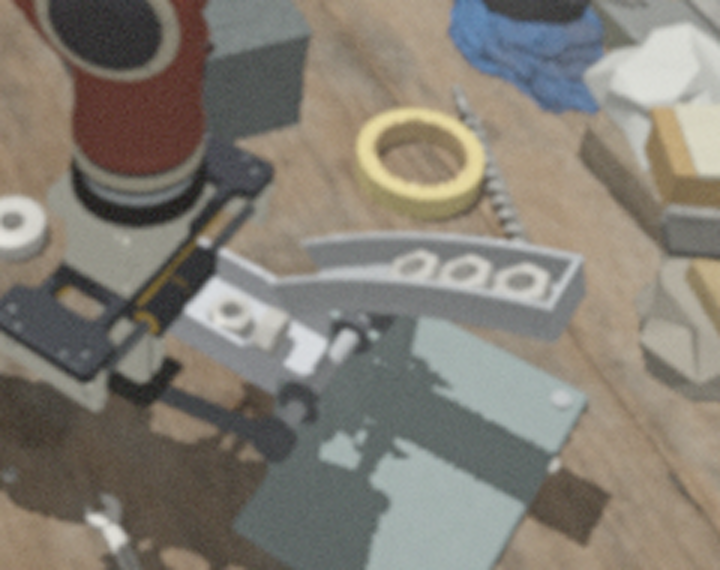

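```bash
python3 -m crank '[{"travel":[0,0,-0.06],"turn":[0,0,0],"jaw":1},{"travel":[0,0,0],"turn":[0,0,0],"jaw":1},{"travel":[0,0,0],"turn":[0,0,0],"jaw":1},{"travel":[0,0,0],"turn":[0,0,0],"jaw":1},{"travel":[0,0,0],"turn":[0,0,0],"jaw":1},{"travel":[0,0,0],"turn":[0,0,0],"jaw":1}]';  python3 look.py 19
```

```text
t: 21.25
tool_pos: [0.4628, -0.362, 0.1029]
tool_rot: [0.474, 0.881, 0.0, 0.0]
ft_force: [1.3, -2.4, 5.7]
width: 0.006
21.3 T [ 0.4628 -0.362   0.1029] hinge xy mm [-100.4 -128.9  -12.1] F [ 0.7 -1.6  6.6] w 0.0 [0.474 0.881 0.    0.   ]
```

View pics/s19c.png

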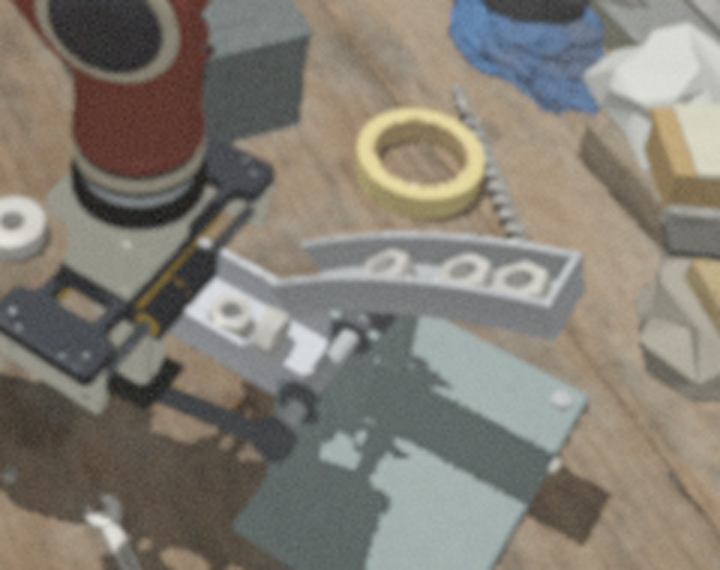

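Nut 3 is sliding (crop 388,262). Hold.

```bash
python3 -m crank '[{"travel":[0,0,0],"turn":[0,0,0],"jaw":1},{"travel":[0,0,0],"turn":[0,0,0],"jaw":1},{"travel":[0,0,0],"turn":[0,0,0],"jaw":1},{"travel":[0,0,0],"turn":[0,0,0],"jaw":1},{"travel":[0,0,0],"turn":[0,0,0],"jaw":1},{"travel":[0,0,0],"turn":[0,0,0],"jaw":1}]';  python3 look.py 20
```

```text
t: 21.9
tool_pos: [0.4628, -0.3621, 0.1029]
tool_rot: [0.474, 0.881, 0.0, 0.0]
ft_force: [0.2, -1.5, 6.8]
width: 0.005
21.95 T [ 0.4628 -0.3621  0.1029] hinge xy mm [-100.4 -128.9  -12.1] F [-0.4 -2.   6.7] w 0.01 [0.474 0.881 0.    0.   ]
```

View pics/s20c.png

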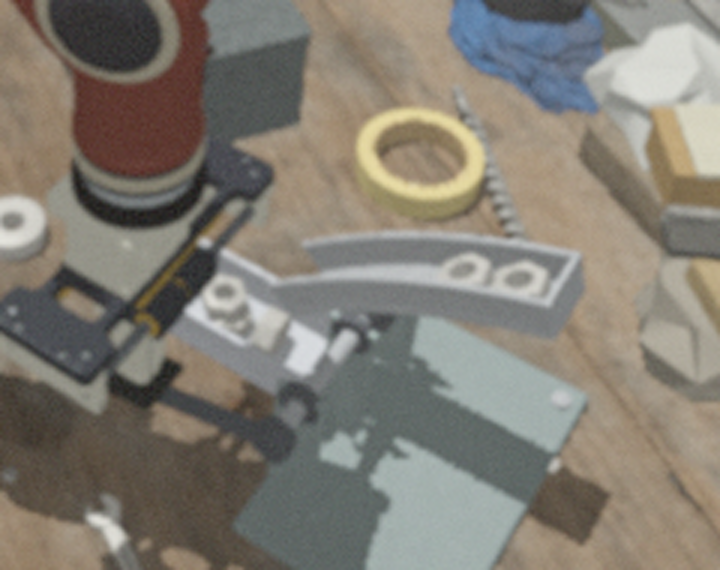

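```bash
python3 -m crank '[{"travel":[0,0,0.15],"turn":[0,0,0],"jaw":1},{"travel":[0,0,0.25],"turn":[0,0,0],"jaw":1},{"travel":[0,0,0.25],"turn":[0,0,0],"jaw":1},{"travel":[0,0,0.25],"turn":[0,0,0],"jaw":1},{"travel":[0.03,-0.04,0.25],"turn":[0,0,0],"jaw":1},{"travel":[0.03,-0.04,0.25],"turn":[0,0,0],"jaw":1},{"travel":[0.03,-0.05,0.2],"turn":[0,0,0],"jaw":1},{"travel":[0.03,-0.05,0.2],"turn":[0,0,0],"jaw":1},{"travel":[0.03,-0.05,0.15],"turn":[0,0,0],"jaw":1},{"travel":[0.03,-0.05,0.1],"turn":[0,0,0],"jaw":1}]'
python3 -m crank '[{"travel":[0.02,-0.03,0.1],"turn":[0,0,0],"jaw":1},{"travel":[0.02,-0.03,0.1],"turn":[0,0,0],"jaw":1},{"travel":[0,0,0.1],"turn":[0,0,0],"jaw":1},{"travel":[0,0,0.1],"turn":[0,0,0],"jaw":1},{"travel":[0,0,0.1],"turn":[0,0,0],"jaw":1},{"travel":[0,0,0.1],"turn":[0,0,0],"jaw":1},{"travel":[0,0,0.5],"turn":[0,0,0],"jaw":1},{"travel":[0,0,0.8],"turn":[0,0,0],"jaw":1},{"travel":[0,0,1],"turn":[0,0,0],"jaw":1},{"travel":[0,0,1],"turn":[0,0,0],"jaw":1}]'
python3 -m crank '[{"travel":[-0.5,0.8,1],"turn":[0,0,0],"jaw":1},{"travel":[-0.5,0.8,0],"turn":[0,0,0],"jaw":1},{"travel":[-0.5,0.8,0],"turn":[0,0,0],"jaw":1},{"travel":[0,0.9,0],"turn":[0,0,0],"jaw":1},{"travel":[0,0.9,0],"turn":[0,0,0],"jaw":1},{"travel":[0,0.9,0],"turn":[0,0,0],"jaw":1},{"travel":[0,0.9,0],"turn":[0,0,0],"jaw":1},{"travel":[0,0.9,0],"turn":[0,0,0],"jaw":1},{"travel":[0,0,0],"turn":[0,0,0],"jaw":1},{"travel":[0,0,0],"turn":[0,0,0],"jaw":1}]'
python3 look.py 21; python3 -c "
from h import *
cv2.imwrite('pics/top21.png',cams.grab_frame('top'))"
```

```text
t: 22.95
tool_pos: [0.4665, -0.3687, 0.1538]
tool_rot: [0.474, 0.881, 0.0, -0.001]
ft_force: [-0.3, 1.7, 3.2]
width: 0.008
t: 23.95
tool_pos: [0.4673, -0.3706, 0.2524]
tool_rot: [0.474, 0.881, -0.0, -0.001]
ft_force: [0.5, 0.3, 0.4]
width: 0.007
t: 24.95
tool_pos: [0.4302, -0.1987, 0.2767]
tool_rot: [0.473, 0.881, -0.0, 0.0]
ft_force: [0.3, -0.4, 0.0]
width: 0.005
25.0 T [ 0.4301 -0.1994  0.2766] hinge xy mm [-254.2  -66.7  161.6] F [0.6 0.5 0.2] w 0.01 [ 0.474  0.88  -0.     0.   ]
```

View pics/s21c.png

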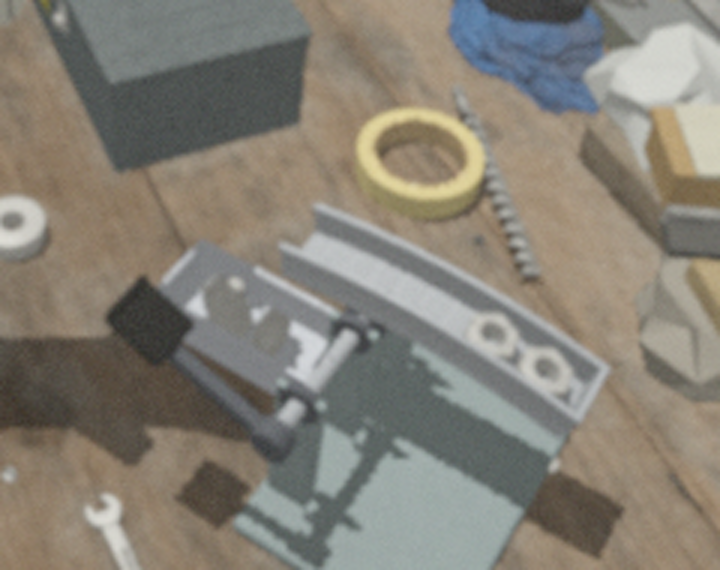

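View pics/top21.png

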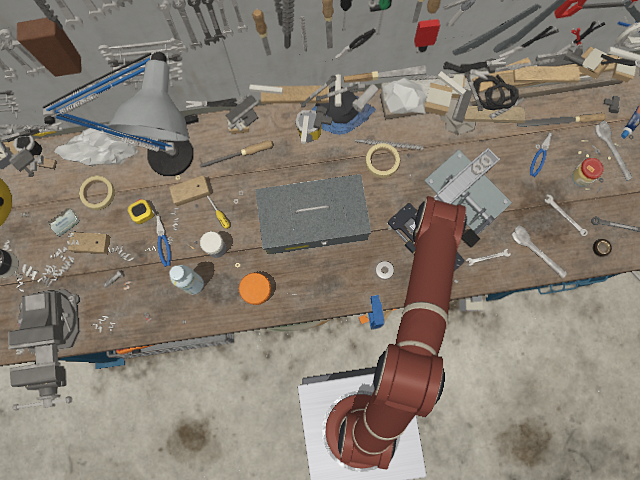

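The chute is back at rest with two nuts in it (crop 493,330 and 545,368). Three nuts are in the tray under the spout, and the bystanders haven't moved. Handing in.

```bash
python3 -c "
from plant import ticket
print(ticket.sign_off())"
```

```text
the job is handed in; nothing more can be done
None
```

The job is done and handed in at about 25 s of the 72 s allowed. Exactly three nuts dropped into the tray, and the other two are still in the chute.

**Tray:** I gripped it off-centre, slid it in under the spout, set it flat on the bench and let go. By my measurement its middle is about 10 mm ahead of the best point, which I chose to keep the gripper clear of the spout. All three nuts still landed inside it.

**Chute:** I pressed the lever tread with the closed fingertips in small steps. The nuts slid one at a time at roughly 0.49, 0.53 and 0.60 rad (estimated from the fingertip height). I then eased the lever back until the chute was at rest.

**Last checks:**
- The side picture shows the chute at rest with two nuts in it. The tray is under the spout.
- The third nut shows in the tray in the picture just before the release; in the last picture the nuts there are in shadow, two dark shapes plus part of another.
- The pot, beaker, thinner bottle and other things look unmoved, and the gripper was clear with about 0 N on it.
- The highest force I read was about 15 N, when the tray touched the bench.

**Disagreement:** The two cameras put the chute about 4–6 mm apart. I went by the side view, which matched the arm's own position.

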